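# Shut, vent and lock off a bench compressed-air point

## Robot

A 6-joint arm with a two-finger parallel gripper is mounted at the origin on a cart in front of the work surface, level with it; the furniture and walls round the work are solid. World frame = base frame: x ahead of the robot, y to its left, z up, the work surface at z = 0. Lengths are in m, angles in rad, forces in N, time in s.
With the tool pointing down it reaches from about 0.3 to 0.75 m from the base axis. Payload 8.5 kg.
Tool frame: the origin (TCP) lies at the very end of the fingers, on their centre line; the grasp point (between the pads) lies 19 mm behind it (env.hold_point_z is the distance from the TCP to the grasp point, in m); z points along the fingers, y is the line along which they close (so a half turn about z gives the same grasp; the last joint's range is limited). The gripper opens to 85 mm and grips with 20 to 120 N. Pads are 22 mm wide; open, the fingers measure 114 mm over their backs; the gripper's body (76 mm by 85 mm) begins 54 mm behind the grasp point. The pads swing forward as they close: fully open they stand 13 mm farther back than shut.
Start: joints at [-1.498, 0.381, 1.297, -0, 1.464, -0.215], TCP at [0.156, -0.527, 0.231] pointing down, gripper open.
Joint ranges: [-3.11, 3.11], [-0.89, 2.33], [0.22, 2.48], [-1.42, 4.56], [0.17, 2.85], [-2.88, 2.88]. Speed limits (rad/s): [2.39, 2.39, 3.14, 3.14, 3.14, 3.14].

## Interface

Orientations are given as a 3x3 rotation matrix whose columns are the frame's x, y, z axes.
In Python, from bench import env gives the robot as it stands. The module is installed in compiled form; this text tells all that it offers.
- The arm moves only by the tool apply_moves, never from a script. Its argument "targets" is a list of rows, each a list of 3 entries, a list of its own where there are three numbers: the shift along the world's x, y, z scaled (see below), then the turn, a rotation vector about the world's x, y, z scaled (see below), then the opening, from -1 (shut) to 1 (fully open). In form: [[[x, y, z], [wx, wy, wz], hand], ...]. A call has 1 to 10 rows; each row is the pose to reach, as a shift and turn from the pose commanded when the call began, turning the shorter way round; what a row does not reach only later rows make up. The controller multiplies each number of a shift by 0.4 m and each number of a turn by 180 degrees. A row lasts 1/8 s, in which the tool goes at most 62.5 mm and 10.7 degrees, less where a joint would pass 70% of its speed; a pose out of reach is approached as far as the arm can. A call with a number of a shift or a turn outside -1 to 1 is refused whole. A call with a gripper value outside its range is refused whole. The fingers move at their own pace and stop on an object; "grip_force" is the grip in N (left out, the last holds). Time passes only in rows, so rows that repeat a pose let the fingers close. It gives the time, the measured TCP pose, the force, the opening and the grip force at its end, in the units of the state.
- env.get_obs(): the state, without advancing time (a new reading comes with each control period).
- env.read_camera(name): name is "side" or "top"; returns the picture (420x560x3 uint8, blue, green, red); there is no depth.
- env.camera_params(name): a dict with "vertical_fov" (degrees; the focal length in pixels is half the picture's height over the tangent of half this angle, whatever the lens; pixels are square), "cx", "cy" (the principal point, pixels), "rvec" (rotation vector, rad) and "tvec" (3), from world to camera coordinates, as OpenCV has them. Camera axes: x right, y down, z forward; pixel columns grow to the right and rows downward; lengths in m; the calibration is good to about 2 mm. A picture is of the moment at which its call begins. camera_params takes no time and is no camera call.
- env.job_done(): hands the job in; it is judged then, once.
The state is a dict: "time_s": time; "joint_positions": joint angles; "qvel": joint speeds; "joint_torque": joint torques, N m; "tool_pos": TCP position; "tcp_rot": TCP orientation; "wrist_force": force on the tool from outside, world axes, zero at the start; "wrist_torque": the same for the moment, N m; "grip_width": opening from 0.0 (shut) to 1.0 (fully open); "grasp_force": force on a finger pad.
Only numpy, scipy, OpenCV 4.12 (cv2) and the standard library are available. Lean on these libraries where they do the work, as an engineer would, in place of code of your own. Each camera call takes 0.05 s, during which the arm holds its last target. There are 200 camera calls.

## Task

Lock off the bench air point so that its fittings can be worked on. Swing the red supply lever to fully shut, then swing the yellow vent lever to fully open, which the interlock discs allow only once the supply is shut, and finally push the blue-tabbed lock slide fully home so that it holds the vent open. Do not knock the loose wrench, screwdriver, copper tee and spare valve about.

Things in the scene. Friction and masses are not known exactly. Their poses are not given: they have to be found in the camera images.
- air_point: compressed-air point fixed to the bench: grey base plate 158 x 236 x 8 mm with an aluminium two-valve block 40 mm wide, 196 mm long, top at z = 48 mm, running along its y. Origin: on the bench surface, midway between the valve stems. Its x points to the quick coupler at the back, y along the block to the vent silencer, z up. Only levers, discs and lock slide with guide stand higher than 60 mm
- supply_stem (a point): on the upright axis of the supply valve, 36 mm from the unit's centre towards its -y, at lever height (z = 86 mm); axes as the unit's. Under each lever sits an interlock disc (radius 45 mm, z = 58 to 64 mm) with a scallop: a disc turns only while the other's scallop faces it
- vent_stem (a point): on the upright axis of the vent valve, 36 mm from the unit's centre towards its +y, at lever height (z = 86 mm); axes as the unit's
- supply_lever (a joint): red supply lever, turning in a level plane about the supply stem. 0 = fully open (lever points along the unit's -y), 1.571 = fully shut, at its stop (lever points along -x, square to the block); it turns clockwise seen from above as the value grows. Stiff like a ball valve: about 0.3 N m, stays where left. May start a little off fully open.
- supply_grip (a point): point in the middle of the red sleeve, 85 mm from the supply stem's axis and 86 mm above the bench. The sleeve reaches from 49 to 115 mm from the axis, is 22 mm wide and 14 mm thick (z = 79 to 93 mm); its x, y axes turn with the lever (lever points along the point's -y)
- vent_lever (a joint): yellow vent lever, turning in a level plane about the vent stem. 0 = shut (points along the unit's +x), 1.571 = fully open, at its stop (points along +y, in line with the block); turns anticlockwise seen from above as the value grows. About 0.3 N m, stays where left. The interlock holds it, with about 7 degrees of play, until the supply lever is fully shut
- vent_grip (a point): point in the middle of the yellow sleeve, 85 mm from the vent stem's axis and 86 mm above the bench; sleeve of the same size as the red one. Lever points along the point's +x
- lock_slide (a joint): lock slide, a steel bolt 10 mm wide in a guide (x = -78 to -54, y = 18 to 54, top z = 72 mm in the unit's frame), sliding along the unit's +x. 0 = withdrawn, 0.016 m = fully home, nose in the keyway of the vent disc; stops on the disc's rim at about 0.006 m unless the vent lever is fully open. Friction about 2.5 N, stays where left. May start up to 3 mm in
- lock_tab (a point): middle of the outer face of the blue upright tab of the lock slide, 75 mm above the bench; the face looks along the unit's -x. Tab: 26 mm wide in y, 6 mm thick, z = 55 to 85 mm
- wrench: loose open-ended wrench, 189 mm long, 11 mm high, lying left of the unit; leave alone. Origin: centre of its underside
- screwdriver: loose yellow screwdriver, 189 mm long, 26 mm high, lying right of the unit; leave alone. Origin: centre of its underside
- copper_tee: loose copper tee, 48 x 60 x 25 mm, behind the unit; leave alone. Origin: centre of its underside
- spare_valve: loose brass valve with a blue handle, 32 x 102 x 46 mm, behind the unit on its left; leave alone. Origin: centre of its underside

How it is judged:
On the way, in this order (a step that is already met when the one before it is completed fails the run):
1. the supply lever is fully shut (value of joint supply_lever above 1.44 rad), for 0.2 s.
2. the vent lever is fully open, with the supply still shut (value of joint vent_lever above 1.46 rad and value of joint supply_lever above 1.44 rad), for 0.2 s.
At the end, for the whole second after the job is handed in: the supply lever rests within about 7 degrees of its shut stop, the vent lever within 6 degrees of its open stop, and the lock slide is home within 2.5 mm with its nose in the vent disc's keyway; nothing moves (all of step 2 and value of joint lock_slide between 0.0135 and 0.018 m and velocity of joint each of supply_lever, vent_lever below 0.05 rad/s and velocity of joint lock_slide below 0.05 m/s); the robot touches nothing.
It fails at once if the vent lever is forced more than about 14 degrees open before the supply is shut (value of joint vent_lever above 0.25 rad and value of joint supply_lever below 1.3 rad).
It fails at once if a loose bystander is pushed more than 3 cm from its place (distance of any of wrench, copper_tee, spare_valve, screwdriver from where it was at the start of the episode above 0.03 m).
It also fails if it takes over 58 s, if anything falls off the work surface, if the arm or the gripper's body presses on something with over 40 N, if the wrist force passes 120 N, or if a joint passes its speed limit or range.

## Working session

There is one attempt and no reset: what is moved stays moved. The work goes in short steps, Python scripts to look and compute and a tool call to move; the robot and the scene stay as the last step left them, time stands still between calls to the robot, and variables do not carry over. Pictures are saved under pics/ and viewed, at most 10 in all, crops included, and the job is handed in when it is done.

Besides the shell and the picture viewer there is one more tool, called after "Call:" as name(argument=value, ...), one argument or row to a line, values as JSON. apply_moves: Moves the arm, as the interface text tells. Its arguments: {"type":"object","properties":{"targets":{"type":"array","items":{"type":"array"}},"grip_force":{"type":"number"}},"required":["targets"]}

```bash
mkdir -p pics; cat > h.py <<'E'
import numpy as np, cv2
from bench import env
def cam(n):
    p=env.camera_params(n); f=210/np.tan(np.radians(p["vertical_fov"])/2)
    R=cv2.Rodrigues(np.array(p["rvec"],float))[0]; t=np.array(p["tvec"],float).ravel()
    return f,p["cx"],p["cy"],R,t
def ray(n,u,v,z):
    f,cx,cy,R,t=cam(n); d=R.T@np.array([(u-cx)/f,(v-cy)/f,1]); c=-R.T@t
    return c+d*(z-c[2])/d[2]
def proj(n,P):
    f,cx,cy,R,t=cam(n); q=R@np.array(P)+t
    return f*q[0]/q[2]+cx, f*q[1]/q[2]+cy
E
python3 - <<'E'
from h import *
for n in("top","side"):
    im=env.read_camera(n); cv2.imwrite(f"pics/{n}0.png",im)
    print(n,env.camera_params(n), -cam(n)[3].T@cam(n)[4])
o=env.get_obs(); print(o["tool_pos"],o["tcp_rot"],env.hold_point_z,o["time_s"])
E
```

```text
top {'vertical_fov': 42.282517169030875, 'cx': 285.60779077198026, 'cy': 211.70071993536962, 'rvec': array([ 2.01853616, -2.19807367,  0.24842717]), 'tvec': array([0.08314402, 0.60291678, 1.10407441])} [0.35167087 0.05784011 1.2092907 ]
side {'vertical_fov': 57.76281841059594, 'cx': 272.7360811396133, 'cy': 211.71024770753638, 'rvec': array([ 0.03424711, -2.70461895,  1.52766101]), 'tvec': array([0.6193052 , 0.03573546, 0.90799668])} [0.58120218 0.7810979  0.51123773]
[ 0.15609015 -0.52710642  0.23077397] [[ 9.58876366e-01  2.83824074e-01 -9.79073676e-05]
 [ 2.83823956e-01 -9.58875514e-01  1.30783150e-03]
 [ 2.77313086e-04 -1.28183717e-03 -9.99999140e-01]] 0.0187 0.1
```

View pics/top0.png

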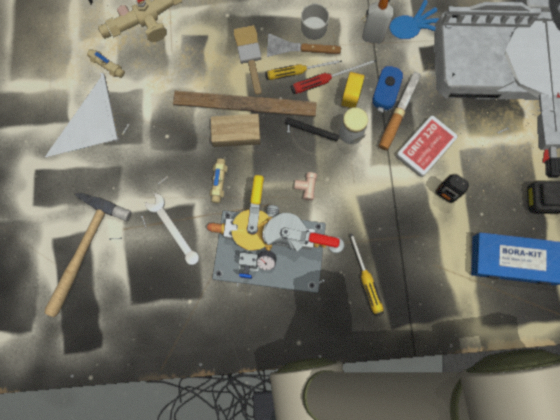

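View pics/side0.png

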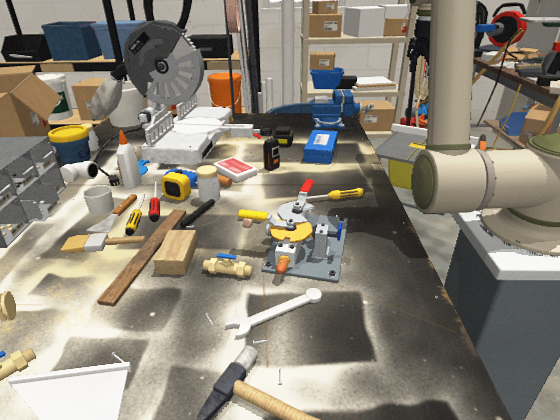

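The top view shows the unit: red sleeve near (323,240), yellow sleeve near (257,190), blue tab near (246,275), discs near (250,230) and (285,232). The wrench is to its left (175,230), the screwdriver to its right (368,280).

```bash
cat >> h.py <<'E'
def seg(im,box,lo,hi,z,n="top"):
    x0,y0,x1,y1=box; h=cv2.cvtColor(im,cv2.COLOR_BGR2HSV)[y0:y1,x0:x1]
    m=cv2.inRange(h,lo,hi); k,l,s,c=cv2.connectedComponentsWithStats(m)
    i=1+np.argmax(s[1:,4]); pts=np.argwhere(l==i)[:,::-1]+[x0,y0]
    w=np.array([ray(n,u,v,z)[:2] for u,v in pts]); c=cv2.minAreaRect(w.astype(np.float32)*1000)
    return pts.mean(0),w.mean(0),c,len(pts)
E
python3 - <<'E'
from h import *
im=cv2.imread("pics/top0.png")
r=seg(im,(300,220,350,260),(0,140,90),(8,255,255),.093); r2=seg(im,(300,220,350,260),(170,120,90),(180,255,255),.093) if 0 else None
y=seg(im,(240,165,275,212),(20,120,90),(35,255,255),.093)
b=seg(im,(230,265,265,285),(100,120,50),(130,255,255),.085)
for q in(r,y,b):print(q)
disc=seg(im,(225,200,275,255),(15,100,90),(28,255,255),.064);print(disc)
cv2.imwrite("pics/crop.png",cv2.resize(im[160:310,190:400],None,fx=3.8,fy=3.8,interpolation=cv2.INTER_CUBIC))
s=cv2.imread("pics/side0.png");cv2.imwrite("pics/crops.png",cv2.resize(s[165:295,215:375],None,fx=4.5,fy=4.5,interpolation=cv2.INTER_CUBIC))
E
```

```text
(array([323.67266187, 239.63669065]), array([ 0.53581328, -0.04172755]), ((535.5302734375, -42.012752532958984), (61.11590576171875, 20.759984970092773), 73.62582397460938), 278)
(array([256.61716172, 189.22112211]), array([0.65605603, 0.08942243]), ((656.7925415039062, 89.54930114746094), (23.165395736694336, 63.064002990722656), 78.75439453125), 303)
(array([245.11904762, 275.42857143]), array([0.4762986 , 0.12693215]), ((476.1739501953125, 127.19336700439453), (24.895402908325195, 6.192380428314209), 85.1219711303711), 42)
(array([249.86850829, 231.59226519]), array([0.5715043 , 0.11159459]), ((576.5035400390625, 106.57832336425781), (85.28753662109375, 87.41084289550781), 82.50711059570312), 905)
```

View pics/crop.png

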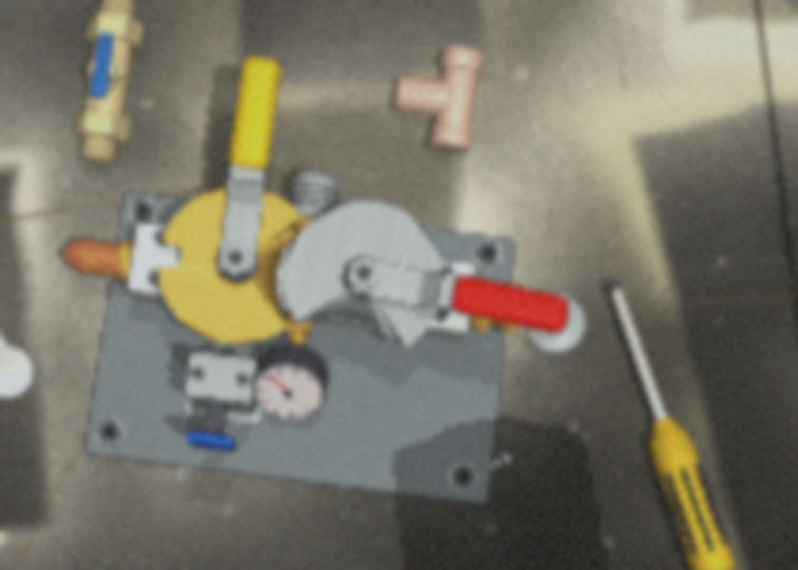

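View pics/crops.png

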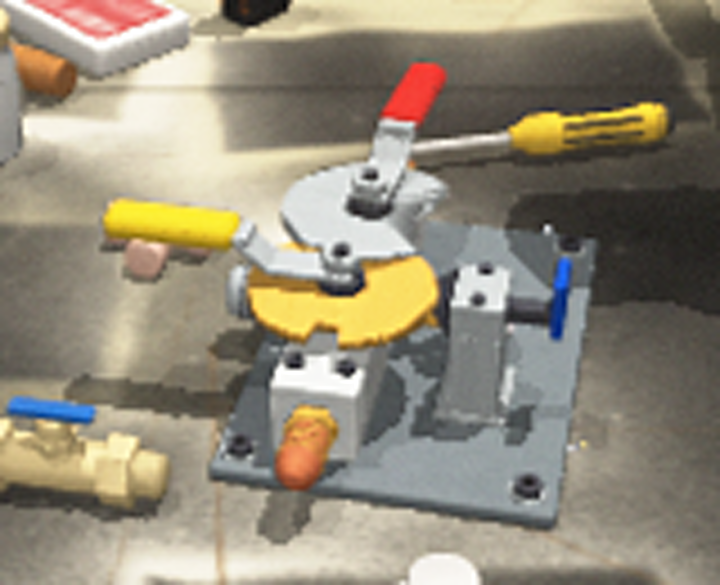

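The crop shows the stems at crop (236,258) and (363,273), and the base plate corners near (90,453), (487,500), (515,240), (125,193). The lever sits just above the coupler and slightly off fully open. The side crop confirms that the tab stands in front of the guide.

```bash
python3 - <<'E'
from h import *
P=lambda u,v,z:ray("top",u/3.8+190-.4,v/3.8+160-.4,z)[:2]
c=[P(u,v,.008) for u,v in((90,453),(487,500),(515,240),(125,193))]
print(np.round(c,4)); C=np.mean(c,0)
e=(c[0]-c[1]+c[3]-c[2])/2; yaw=np.arctan2(-e[0],e[1]); e2=(c[3]-c[0]+c[2]-c[1])/2
print("center",C,"yaw",np.degrees(yaw),np.degrees(np.arctan2(e2[1],e2[0])),np.linalg.norm(e),np.linalg.norm(e2))
for z in(.075,.09):
  v,s=P(236,258,z),P(363,273,z);d=v-s
  print(z,v,s,"mid",(v+s)/2,np.linalg.norm(d),"yaw",np.degrees(np.arctan2(-d[0],d[1])))
  for n,g,st in(("r",np.array([.5355,-.0420]),s),("y",np.array([.6568,.0895]),v)):
    q=g-st; print(n,np.linalg.norm(q),np.degrees(np.arctan2(q[1],q[0])))
E
```

```text
[[ 0.4834  0.2021]
 [ 0.4368 -0.0248]
 [ 0.588  -0.0565]
 [ 0.6362  0.1726]]
center [0.53607962 0.07334845] yaw -11.736877055401626 -11.379138645300745 0.23286620418264456 0.15501897474960447
0.075 [0.57778746 0.10656012] [0.56326189 0.03646827] mid [0.57052467 0.0715142 ] 0.07158114127291473 yaw -11.70803332355187
r 0.08323455897267586 -109.48365713764835
y 0.08083334275834574 -12.184069044471908
0.09 [0.57479727 0.10591584] [0.56046378 0.03675089] mid [0.56763052 0.07133337] 0.07063454343872991 yaw -11.708033323551867
r 0.08261291484985764 -107.58844751716916
y 0.08362970934403319 -11.320207650484171
```

Call:
apply_moves(
  targets=[
    [[0.5, 0.75, -0.08], [0, 0, 0.15], 1],
    [[0.5, 0.75, -0.08], [0, 0, 0.15], 1],
    [[0.5, 0.75, -0.08], [0, 0, 0.15], 1],
    [[0.5, 0.75, -0.08], [0, 0, 0.15], 0.4],
    [[0.5, 0.75, -0.08], [0, 0, 0.15], 0.4],
    [[0.5, 0.75, -0.08], [0, 0, 0.15], 0.4],
    [[0.5, 0.75, -0.08], [0, 0, 0.15], 0.4],
    [[0.5, 0.75, -0.08], [0, 0, 0.15], 0.4],
  ],
  grip_force=25,
)

```text
time_s: 1.1
tool_pos: [0.356, -0.2277, 0.1993]
tcp_rot: [[0.725, 0.688, -0.0], [0.688, -0.725, -0.0], [-0.0, -0.0, -1.0]]
wrist_force: [0.3, 0.2, -0.1]
grip_width: 0.704
grasp_force: 0.0
```

Call:
apply_moves(
  targets=[
    [[0.448, 0.462, -0.19], [0, 0, 0.15], 0.4],
    [[0.448, 0.462, -0.19], [0, 0, 0.15], 0.4],
    [[0.448, 0.462, -0.19], [0, 0, 0.15], 0.4],
    [[0.448, 0.462, -0.19], [0, 0, 0.15], 0.4],
    [[0.448, 0.462, -0.19], [0, 0, 0.15], 0.4],
    [[0.448, 0.462, -0.19], [0, 0, 0.15], 0.4],
    [[0.448, 0.462, -0.19], [0, 0, 0.15], 0.4],
  ],
)

```text
time_s: 1.98
tool_pos: [0.5348, -0.0442, 0.1238]
tcp_rot: [[0.336, 0.942, 0.0], [0.942, -0.336, -0.0], [-0.0, 0.0, -1.0]]
wrist_force: [0.1, -0.5, 0.8]
grip_width: 0.702
grasp_force: 0.0
```

```bash
python3 - <<'E'
from h import *
s=env.read_camera("side");cv2.imwrite("pics/s1.png",cv2.resize(s[135:295,215:375],None,fx=3.7,fy=3.7,interpolation=cv2.INTER_CUBIC))
# arc plan supply: lever angle from -109.3 to -191.6, shifts from grip pose
o=np.array([.570,.0713]);a=np.radians(-11.6);ux=np.array([np.cos(a),np.sin(a)]);uy=np.array([-ux[1],ux[0]])
s=o-.036*uy; v=o+.036*uy; print(s,v,"tab",o-.106*ux+.036*uy)
d=lambda t:np.array([np.cos(np.radians(t)),np.sin(np.radians(t))])
for t in np.arange(0,85,8): print(t,np.round((.085*(d(-109.3-t)-d(-109.3)))/.4,3),-t/180)
for t in np.arange(0,95,9): print(t,np.round((.085*(d(-11.6+t)-d(-11.6)))/.4,3),t/180)
E
```

```text
[0.56276119 0.03603529] [0.57723881 0.10656471] tab [0.47340383 0.12787897]
0 [0. 0.] 0.0
8 [-0.027  0.012] -0.044444444444444446
16 [-0.053  0.027] -0.08888888888888889
24 [-0.076  0.046] -0.13333333333333333
32 [-0.096  0.068] -0.17777777777777778
40 [-0.112  0.092] -0.2222222222222222
48 [-0.126  0.119] -0.26666666666666666
56 [-0.135  0.147] -0.3111111111111111
64 [-0.141  0.176] -0.35555555555555557
72 [-0.142  0.205] -0.4
80 [-0.139  0.235] -0.4444444444444444
0 [0. 0.] 0.0
9 [0.004 0.033] 0.05
18 [0.003 0.066] 0.1
27 [-0.003  0.099] 0.15
36 [-0.015  0.131] 0.2
45 [-0.031  0.16 ] 0.25
54 [-0.051  0.186] 0.3
63 [-0.076  0.209] 0.35
72 [-0.103  0.227] 0.4
81 [-0.133  0.242] 0.45
90 [-0.165  0.251] 0.5
```

View pics/s1.png

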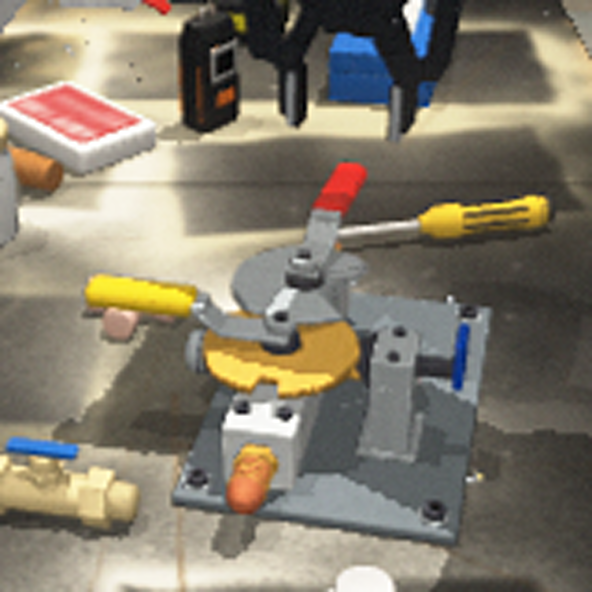

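The fingers stand straddling the red sleeve, tips at about (292,120) and (400,135). Next I descend and grip.

Call:
apply_moves(
  targets=[
    [[0, 0, -0.07], [0, 0, 0], 0.4],
    [[0, 0, -0.135], [0, 0, 0], 0.4],
    [[0, 0, -0.135], [0, 0, 0], 0.4],
    [[0, 0, -0.135], [0, 0, 0], -1],
    [[0, 0, -0.135], [0, 0, 0], -1],
    [[0, 0, -0.135], [0, 0, 0], -1],
    [[0, 0, -0.135], [0, 0, 0], -1],
    [[0, 0, -0.135], [0, 0, 0], -1],
  ],
  grip_force=25,
)

```text
time_s: 3.02
tool_pos: [0.536, -0.0431, 0.0706]
tcp_rot: [[0.333, 0.943, 0.003], [0.943, -0.333, -0.002], [-0.001, 0.003, -1.0]]
wrist_force: [-0.7, -2.3, 6.7]
grip_width: 0.252
grasp_force: 26.0
```

Call:
apply_moves(
  targets=[
    [[-0.027, 0.012, 0], [0, 0, -0.044], -1],
    [[-0.053, 0.027, 0], [0, 0, -0.089], -1],
    [[-0.076, 0.046, 0], [0, 0, -0.133], -1],
    [[-0.096, 0.068, 0], [0, 0, -0.178], -1],
    [[-0.112, 0.092, 0], [0, 0, -0.222], -1],
    [[-0.126, 0.119, 0], [0, 0, -0.267], -1],
    [[-0.135, 0.147, 0], [0, 0, -0.311], -1],
    [[-0.141, 0.176, 0], [0, 0, -0.356], -1],
    [[-0.142, 0.205, 0], [0, 0, -0.4], -1],
    [[-0.142, 0.205, 0], [0, 0, -0.4], -1],
  ],
)

```text
time_s: 4.28
tool_pos: [0.4792, 0.0393, 0.0706]
tcp_rot: [[1.0, -0.028, 0.003], [-0.028, -1.0, -0.001], [0.003, 0.001, -1.0]]
wrist_force: [-1.9, -4.1, 10.4]
grip_width: 0.249
grasp_force: 26.4
```

Call:
apply_moves(
  targets=[
    [[0.001, 0.015, 0], [0, 0, -0.022], -1],
    [[0.003, 0.03, 0], [0, 0, -0.044], -1],
    [[0.004, 0.039, 0], [0, 0, -0.057], -1],
    [[0.006, 0.045, 0], [0, 0, -0.06], -1],
    [[0.006, 0.045, 0], [0, 0, -0.06], -1],
  ],
)

```text
time_s: 4.9
tool_pos: [0.481, 0.0533, 0.0706]
tcp_rot: [[0.977, -0.211, 0.0], [-0.211, -0.977, -0.008], [0.002, 0.008, -1.0]]
wrist_force: [-7.1, -29.4, 9.8]
grip_width: 0.254
grasp_force: 25.4
```

```bash
python3 - <<'E'
from h import *
o=env.get_obs();p=o["tool_pos"];print(p,o["wrist_force"],o["wrist_torque"],np.degrees(np.arctan2(p[1]-.0360,p[0]-.5628)))
E
```

```text
[0.48102687 0.05332854 0.07057197] [ -7.08315311 -29.44185803   9.79305818] [-4.65233139  1.11161407  0.16932322] 168.03544892565762
```

Call:
apply_moves(
  targets=[
    [[0, 0, 0], [0, 0, 0], 0.2],
    [[0, 0, 0], [0, 0, 0], 0.2],
    [[0, 0, 0], [0, 0, 0], 0.2],
    [[0, 0, 0.1], [0, 0, 0], 0.2],
    [[0, 0, 0.2], [0, 0, 0], 0.2],
    [[0, 0, 0.2], [0, 0, 0], 0.2],
  ],
)

```text
time_s: 5.65
tool_pos: [0.4821, 0.0576, 0.1517]
tcp_rot: [[0.977, -0.213, 0.006], [-0.213, -0.977, -0.001], [0.006, -0.001, -1.0]]
wrist_force: [-0.2, 0.9, -0.4]
grip_width: 0.6
grasp_force: 0.0
```

```bash
python3 - <<'E'
from h import *
o=env.get_obs();print(o["tool_pos"],o["tcp_rot"][:,1],((np.array([.659,.0895,.125])-o["tool_pos"])/.4).round(3))
E
```

```text
[0.48208203 0.05763245 0.15170802] [-2.12629219e-01 -9.77132742e-01 -6.47308671e-04] [ 0.442  0.08  -0.067]
```

Travel high over the levers, then a camera check of the supply lever.

Call:
apply_moves(
  targets=[
    [[0.15, 0.03, 0], [0, 0, 0], 0.2],
    [[0.29, 0.055, 0], [0, 0, 0], 0.2],
    [[0.442, 0.08, 0], [0, 0, 0.003], 0.2],
    [[0.442, 0.08, 0], [0, 0, 0.003], 0.2],
    [[0.442, 0.08, 0], [0, 0, 0.003], 0.2],
  ],
)

```text
time_s: 6.28
tool_pos: [0.6567, 0.0896, 0.1478]
tcp_rot: [[0.979, -0.204, -0.003], [-0.204, -0.979, 0.0], [-0.003, 0.0, -1.0]]
wrist_force: [-0.6, -0.3, -0.0]
grip_width: 0.596
grasp_force: 0.0
```

```bash
python3 - <<'E'
from h import *
im=env.read_camera("top");s=env.read_camera("side")
cv2.imwrite("pics/b1.png",np.hstack([cv2.resize(im[160:310,200:340],None,fx=2.8,fy=2.8),cv2.resize(s[150:300,225:365],None,fx=2.8,fy=2.8)]))
E
```

```text
(no output)
```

View pics/b1.png

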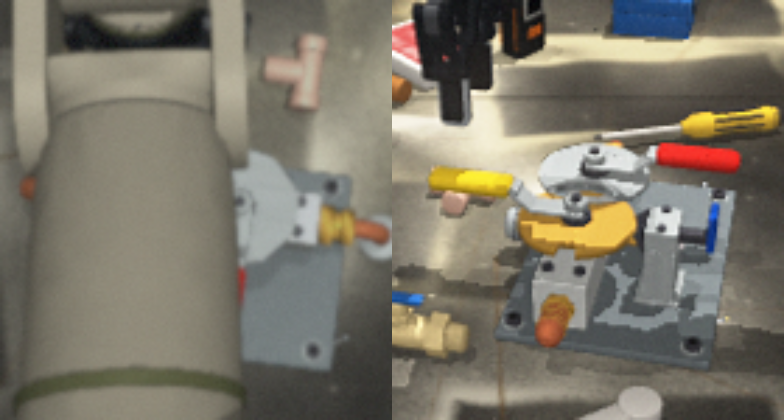

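The side half of the picture shows the red lever square to the block (700,158), with the gripper over the yellow sleeve (470,180). Now I go down and grip it.

Call:
apply_moves(
  targets=[
    [[0, 0, -0.1], [0, 0, 0], 0.2],
    [[0, 0, -0.19], [0, 0, 0], 0.2],
    [[0, 0, -0.195], [0, 0, 0], 0.2],
    [[0, 0, -0.195], [0, 0, 0], -1],
    [[0, 0, -0.195], [0, 0, 0], -1],
    [[0, 0, -0.195], [0, 0, 0], -1],
    [[0, 0, -0.195], [0, 0, 0], -1],
    [[0, 0, -0.195], [0, 0, 0], -1],
  ],
)

```text
time_s: 7.38
tool_pos: [0.6584, 0.0893, 0.0735]
tcp_rot: [[0.979, -0.204, 0.003], [-0.204, -0.979, -0.0], [0.003, -0.0, -1.0]]
wrist_force: [-1.9, -1.2, 6.8]
grip_width: 0.246
grasp_force: 30.7
```

Call:
apply_moves(
  targets=[
    [[0.004, 0.033, 0], [0, 0, 0.05], -1],
    [[0.003, 0.066, 0], [0, 0, 0.1], -1],
    [[-0.003, 0.099, 0], [0, 0, 0.15], -1],
    [[-0.015, 0.131, 0], [0, 0, 0.2], -1],
    [[-0.031, 0.16, 0], [0, 0, 0.25], -1],
    [[-0.051, 0.186, 0], [0, 0, 0.3], -1],
    [[-0.076, 0.209, 0], [0, 0, 0.35], -1],
    [[-0.103, 0.227, 0], [0, 0, 0.4], -1],
    [[-0.133, 0.242, 0], [0, 0, 0.45], -1],
    [[-0.133, 0.242, 0], [0, 0, 0.45], -1],
  ],
)

```text
time_s: 8.62
tool_pos: [0.6051, 0.1844, 0.0734]
tcp_rot: [[0.352, 0.936, 0.003], [0.936, -0.352, -0.004], [-0.002, 0.004, -1.0]]
wrist_force: [-0.3, -12.1, 7.4]
grip_width: 0.252
grasp_force: 31.7
```

Call:
apply_moves(
  targets=[
    [[-0.015, 0.005, 0], [0, 0, 0.025], -1],
    [[-0.03, 0.009, 0], [0, 0, 0.047], -1],
    [[-0.038, 0.01, 0], [0, 0, 0.052], -1],
    [[-0.042, 0.01, 0], [0, 0, 0.052], -1],
    [[-0.042, 0.01, 0], [0, 0, 0.052], -1],
  ],
)

```text
time_s: 9.25
tool_pos: [0.5938, 0.1875, 0.0736]
tcp_rot: [[0.2, 0.98, 0.015], [0.98, -0.2, -0.003], [0.0, 0.015, -1.0]]
wrist_force: [22.0, -12.4, -4.2]
grip_width: 0.249
grasp_force: 29.5
```

```bash
python3 - <<'E'
from h import *
p=env.get_obs()["tool_pos"];print(np.degrees(np.arctan2(p[1]-.1066,p[0]-.5772)))
E
```

```text
78.4220928752571
```

Call:
apply_moves(
  targets=[
    [[0, 0, 0], [0, 0, 0], 0.2],
    [[0, 0, 0], [0, 0, 0], 0.2],
    [[0, 0, 0], [0, 0, 0], 0.2],
    [[0, 0, 0.1], [0, 0, 0], 0.2],
    [[0, 0, 0.2], [0, 0, 0], 0.2],
    [[0, 0, 0.2], [0, 0, 0], -1],
    [[-0.15, -0.05, 0.2], [0, 0, 0], -1],
    [[-0.29, -0.1, 0.2], [0, 0, 0], -1],
    [[-0.38, -0.13, 0.2], [0, 0, 0], -1],
    [[-0.38, -0.13, 0.2], [0, 0, 0], -1],
  ],
)

```text
time_s: 10.5
tool_pos: [0.4332, 0.138, 0.151]
tcp_rot: [[0.198, 0.98, -0.002], [0.98, -0.198, -0.0], [-0.0, -0.002, -1.0]]
wrist_force: [1.0, 0.1, -0.0]
grip_width: -0.001
grasp_force: 0.0
```

```bash
python3 - <<'E'
from h import *
o=env.get_obs();print(o["tool_pos"],o["tcp_rot"][:,1],((np.array([.437,.1354,.064])-o["tool_pos"])/.4).round(3))
s=env.read_camera("side")
cv2.imwrite("pics/b2.png",cv2.resize(s[120:300,225:405],None,fx=3.3,fy=3.3))
E
```

```text
[0.43321216 0.13800973 0.15101378] [ 0.98019681 -0.19801506 -0.00206102] [ 0.009 -0.007 -0.218]
```

View pics/b2.png

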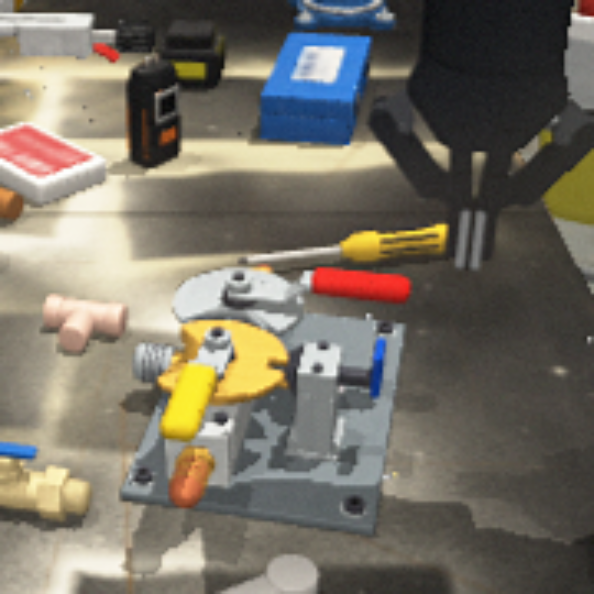

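The side view shows the yellow lever in line with the block (190,400), keyway facing the slide nose (285,365), and closed fingers outside the blue tab (380,365). I lower and push along the unit's +x.

Call:
apply_moves(
  targets=[
    [[0, -0.006, -0.1], [0, 0, 0], -1],
    [[0, -0.006, -0.207], [0, 0, 0], -1],
    [[0, -0.006, -0.207], [0, 0, 0], -1],
    [[0.02, -0.01, -0.207], [0, 0, 0], -1],
    [[0.04, -0.014, -0.207], [0, 0, 0], -1],
    [[0.055, -0.017, -0.207], [0, 0, 0], -1],
    [[0.055, -0.017, -0.207], [0, 0, 0], -1],
  ],
)

```text
time_s: 11.42
tool_pos: [0.4584, 0.1313, 0.0689]
tcp_rot: [[0.198, 0.98, 0.001], [0.98, -0.198, 0.0], [0.0, 0.001, -1.0]]
wrist_force: [0.4, -0.2, 0.3]
grip_width: -0.002
grasp_force: 0.0
```

```bash
python3 - <<'E'
from h import *
o=env.get_obs();d=o["tool_pos"][:2]-[.570,.0713];a=np.radians(-11.6)
print(d@[np.cos(a),np.sin(a)],d@[-np.sin(a),np.cos(a)],o["wrist_force"])
E
```

```text
-0.12138410494734347 0.03634761852501385 [ 0.44651323 -0.18603867  0.27300011]
```

Call:
apply_moves(
  targets=[
    [[0.012, -0.0025, 0], [0, 0, 0], -1],
    [[0.024, -0.005, 0], [0, 0, 0], -1],
    [[0.024, -0.005, 0], [0, 0, 0], -1],
  ],
)

```text
time_s: 11.8
tool_pos: [0.4676, 0.1294, 0.0685]
tcp_rot: [[0.198, 0.98, 0.0], [0.98, -0.198, -0.0], [0.0, 0.0, -1.0]]
wrist_force: [0.1, -0.2, 0.1]
grip_width: 0.005
grasp_force: 0.0
```

Call:
apply_moves(
  targets=[
    [[0.006, -0.001, 0], [0, 0, 0], -1],
    [[0.012, -0.0025, 0], [0, 0, 0], -1],
    [[0.012, -0.0025, 0], [0, 0, 0], -1],
  ],
)

```text
time_s: 12.18
tool_pos: [0.4723, 0.1284, 0.0685]
tcp_rot: [[0.198, 0.98, 0.0], [0.98, -0.198, -0.0], [0.0, 0.0, -1.0]]
wrist_force: [-1.5, 0.2, 0.4]
grip_width: -0.001
grasp_force: 0.6
```

Call:
apply_moves(
  targets=[
    [[0.006, -0.001, 0], [0, 0, 0], -1],
    [[0.012, -0.0025, 0], [0, 0, 0], -1],
    [[0.018, -0.004, 0], [0, 0, 0], -1],
    [[0.024, -0.005, 0], [0, 0, 0], -1],
    [[0.024, -0.005, 0], [0, 0, 0], -1],
  ],
)

```text
time_s: 12.8
tool_pos: [0.4762, 0.1275, 0.0683]
tcp_rot: [[0.197, 0.98, -0.013], [0.98, -0.197, 0.001], [-0.001, -0.013, -1.0]]
wrist_force: [-24.6, 5.5, 19.3]
grip_width: -0.001
grasp_force: 13.2
```

Call:
apply_moves(
  targets=[
    [[0.005, -0.001, 0], [0, 0, 0], -1],
    [[0.01, -0.002, 0], [0, 0, 0], -1],
    [[0.01, -0.002, 0], [0, 0, 0], -1],
  ],
)

```text
time_s: 13.18
tool_pos: [0.4764, 0.1275, 0.0681]
tcp_rot: [[0.197, 0.98, -0.021], [0.98, -0.197, 0.002], [-0.002, -0.021, -1.0]]
wrist_force: [-40.7, 8.3, 30.8]
grip_width: -0.001
grasp_force: 21.3
```

Call:
apply_moves(
  targets=[
    [[-0.02, 0.004, 0], [0, 0, 0], -1],
    [[-0.034, 0.007, 0], [0, 0, 0], -1],
    [[-0.034, 0.007, 0], [0, 0, 0], -1],
  ],
)

```text
time_s: 13.55
tool_pos: [0.4726, 0.1284, 0.0686]
tcp_rot: [[0.198, 0.98, 0.001], [0.98, -0.198, -0.0], [0.0, 0.001, -1.0]]
wrist_force: [-0.2, 0.3, 0.9]
grip_width: 0.001
grasp_force: 0.0
```

```bash
python3 - <<'E'
from h import *
s=env.read_camera("side")
cv2.imwrite("pics/b3.png",cv2.resize(s[170:290,250:370],None,fx=5,fy=5,interpolation=cv2.INTER_CUBIC))
h=seg(s,(325,215,350,250),(100,120,50),(130,255,255),.07,"side");h0=seg(cv2.imread("pics/side0.png"),(325,215,350,250),(100,120,50),(130,255,255),.07,"side")
print(h[0],h0[0],h[1]-h0[1],h[3],h0[3])
E
```

```text
[331.60377358 230.8490566 ] [338.93333333 230.85      ] [0.01504783 0.00013322] 53 60
```

View pics/b3.png

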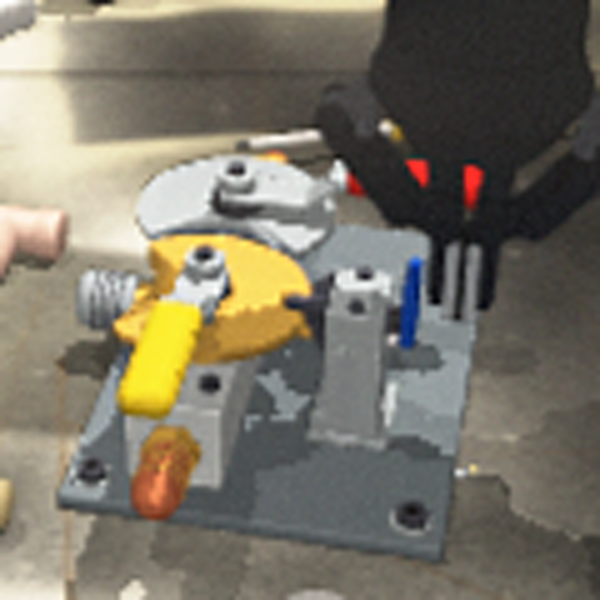

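The picture shows the blue tab (410,300) close to the guide and the nose (300,300) inside the disc's keyway. The tab has moved about 15 mm, so the block was the home stop. I back off and check.

Call:
apply_moves(
  targets=[
    [[-0.05, 0.01, 0], [0, 0, 0], -1],
    [[-0.1, 0.02, 0], [0, 0, 0], -1],
    [[-0.1, 0.02, 0.1], [0, 0, 0], -1],
    [[-0.2, 0.02, 0.2], [0, 0, 0], -1],
    [[-0.2, -0.15, 0.3], [0, 0, 0], -1],
    [[-0.2, -0.35, 0.3], [0, 0, 0], -1],
    [[-0.2, -0.5, 0.3], [0, 0, 0], -1],
    [[-0.2, -0.7, 0.3], [0, 0, 0], -1],
    [[-0.2, -0.7, 0.3], [0, 0, 0], -1],
    [[-0.2, -0.7, 0.3], [0, 0, 0], -1],
  ],
)

```text
time_s: 14.85
tool_pos: [0.3925, -0.1548, 0.1885]
tcp_rot: [[0.202, 0.979, 0.001], [0.979, -0.202, -0.001], [-0.001, 0.001, -1.0]]
wrist_force: [-0.1, 0.7, -0.0]
grip_width: 0.001
grasp_force: 0.0
```

```bash
python3 - <<'E'
from h import *
im=env.read_camera("top");i0=cv2.imread("pics/top0.png")
B=lambda i:seg(i,(230,255,265,285),(100,120,50),(130,255,255),.085)
b,b0=B(im),B(i0);a=np.radians(-11.6);d=b[1]-b0[1];print("tab shift",d@[np.cos(a),np.sin(a)],b[3],b0[3])
r=seg(im,(260,240,310,295),(0,140,90),(8,255,255),.093);y=seg(im,(205,180,250,232),(20,120,90),(35,255,255),.093)
print(r[1:],y[1:])
for g,s in((r,[.5628,.036]),(y,[.5772,.1066])):
  q=np.array(g[2][0])/1000-s;print(np.degrees(np.arctan2(q[1],q[0])),np.linalg.norm(q))
cv2.imwrite("pics/t9.png",cv2.resize(im[140:320,140:400],None,fx=3,fy=3))
E
```

```text
tab shift 0.015026049265100924 43 42
(array([0.48068262, 0.05336668]), ((480.25048828125, 53.612823486328125), (21.75876808166504, 62.811195373535156), 77.98096466064453), 304) (array([0.59083933, 0.17977189]), ((589.0126953125, 180.8529052734375), (49.646209716796875, 26.56102752685547), 75.51242065429688), 238)
167.95592387685736 0.08440754371597713
80.96071805352734 0.07518665913639229
```

View pics/t9.png

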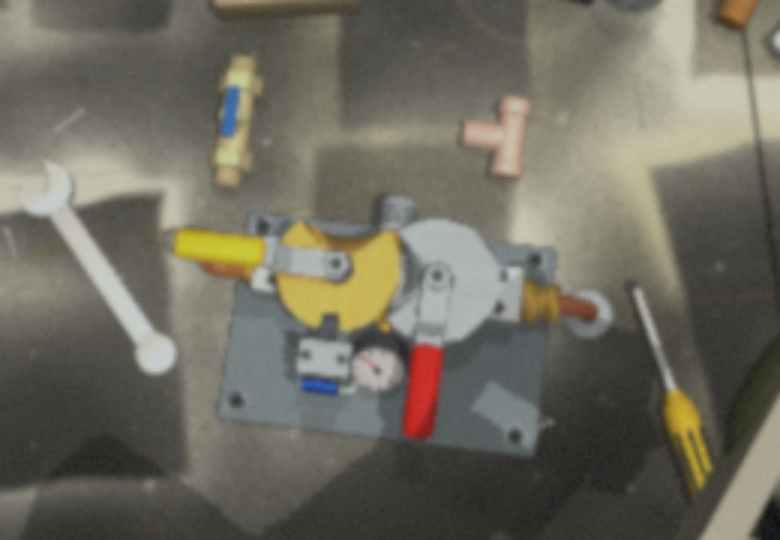

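Both levers are at their stops, the slide nose is in the keyway at (330,325), and the bystanders have not moved.

```bash
python3 -c "
from bench import env
print(env.job_done())"
```

```text
the job is handed in; nothing more can be done
None
```

I shut the supply, opened the vent and pushed the lock slide home into the vent disc's keyway. The loose items look undisturbed, and I handed the job in at about 15 s; no verdict came back.

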